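Spin the glue turntable and brake it on its mark

ROBOT

A 6-joint arm with a two-finger parallel gripper is mounted at the origin on a cart in front of the work surface, level with it; the furniture and walls round the work are solid. World frame = base frame: x ahead of the robot, y to its left, z up, the work surface at z = 0. Lengths are in mm, angles in rad, forces in N, time in s.
With the tool pointing down it reaches from about 350 to 775 mm from the base axis. Payload 5.5 kg.
Tool frame: the origin (TCP) lies at the very end of the fingers, on their centre line; the grasp point (between the pads) lies 19 mm behind it (tcp_to_grasp is the distance from the TCP to the grasp point, in mm); z points along the fingers, y is the line along which they close (so a half turn about z gives the same grasp; the last joint's range is limited). The gripper opens to 85 mm and grips with 20 to 120 N. Pads are 22 mm wide; open, the fingers measure 114 mm over their backs; the gripper's body (76 mm by 85 mm) begins 54 mm behind the grasp point. The pads swing forward as they close: fully open they stand 13 mm farther back than shut.
Start: joints at [1.189, 0.313, 0.046, 1.304, 0, 1.431], TCP at [137.707, 558.309, 231.323] pointing down, gripper open.
Joint ranges: [-2.76, 2.76], [-0.86, 1.69], [-1.03, 1.26], [-2.2, 2.34], [-1.47, 1.5], [-3.14, 3.14]. Speed limits (rad/s): [2.57, 2.57, 3.14, 3.14, 3.14, 3.14].

INTERFACE

Orientations are given as a unit quaternion [w, x, y, z].
In Python, from rig import * gives the robot as it stands.
- The arm moves only by the shell command python3 -m jog 'ROWS' [OPENING] [FORCE]. ROWS is JSON, a list of rows, each a list of 6 numbers: the shift along the tool's x, y, z each as a share of 0.1 m, from -1 to 1, then the turn, a rotation vector about the tool's x, y, z each as a share of 0.1 rad, from -1 to 1. In form: [[x, y, z, rx, ry, rz], ...]. A call has 1 to 12 rows; each row shifts and turns the commanded pose from where the row before left it, along the tool's axes as they then stand; what a row does not reach is not made up. A row lasts 1/12 s, in which the tool goes at most 41.7 mm and 7.16 degrees, less where a joint would pass 70% of its speed; a pose out of reach is approached as far as the arm can. A call with a number of a shift or a turn outside -1 to 1 is refused whole. A call with a gripper value outside its range is refused whole. OPENING is the gripper's target within -1 to 1 (fully open at 1, half-way at 0, shut at -1), set as the call begins (- or left out, the last holds). The fingers move at their own pace and stop on an object; FORCE is the grip in N (left out, the last holds). Time passes only in rows, so rows that do not move let the fingers close. It gives the time, the measured TCP pose, the force, the opening and the grip force at its end, in the units of the state.
- sense(): the state, without advancing time (a new reading comes with each control period).
- grab_frame(name): name is "scene" or "side" or "wrist"; returns a dict with "frame" (384x512x3 uint8, red, green, blue), "K" (3x3 intrinsics, pixels), "rvec" (rotation vector, rad) and "tvec" (3), from world to camera coordinates, as OpenCV has them. Camera axes: x right, y down, z forward; pixel columns grow to the right and rows downward; lengths in mm; the calibration is good to about 2 mm. A picture is of the moment at which its call begins. There is no depth.
- close_job(): hands the job in; it is judged then, once.
Trained networks look in the newest picture that a camera, given by its name, has taken for a name from the list of things; names that differ only in an ending like _2 or _b are one class to them, and where a whole thing is asked for, a point or a joint stands for the part that bears it (a point fixed in the world has none). Each returns a list of dicts, best first, with "p" (0 to 1); they miss things now and then, are a little off and sometimes report something else, mostly with a low value. They report only what shows in the picture. A call takes as long as a camera call.
- look_for(name, camera): "location" ([x, y, z] in mm, in the coordinates of the camera as it stood for that picture, good to about 4 mm: the middle of the surface that is visible of it).
- spot_point(name, camera): "location" ([x, y, z] in mm, in the coordinates of the camera as it stood for that picture, good to about 4 mm: a listed point, or the origin of a listed thing).
The state is a dict: "t": time; "joints": joint angles; "dq": joint speeds; "joint_efforts": joint torques, N m; "tool_pos": TCP position; "tool_rot": TCP orientation; "wrist_force": force on the tool from outside, world axes, zero at the start; "torque": the same for the moment, N m; "finger_gap": finger opening in mm; "finger_force": force on a finger pad.
Only numpy, scipy, OpenCV 4.12 (cv2) and the standard library are available. Lean on these libraries where they do the work, as an engineer would, in place of code of your own. Each camera call takes 0.05 s, during which the arm holds its last target. There are 200 camera calls.

TASK

Check that the glue turntable runs free and leave it indexed for the next part: with a fingertip, flick the blue peg so that the disc spins counterclockwise (seen from above), take the finger away and let the disc coast untouched until its red mark has gone past the green band at least once. On a later pass, before it runs down, brake it with one gentle fingertip press on its cork rim so that it stops with the end of the red mark within the green band (it must not stop anywhere else first), and take the finger away without turning it. Leave the things standing around alone.

Things in the scene. Friction and masses are not known exactly. Their poses are not given: they have to be found in the camera images.
- turntable: Fixed turntable: round dark steel foot (radius 105 mm), bearing column and a bracket. Origin at the centre of the foot's underside on the desk; z up along the disc's axis; +y points from the axis to the middle of the green band. It stands at a different place and yaw (up to 0.5 rad) each time.
- hub (a point): The disc's axis at the height of the disc's upper face, 59 mm above the desk. The level disc (radius 125 mm, 14 mm thick) turns about it: a plywood middle (radius 87 mm, brass cap 6 mm high at the centre) and round it a cork brake ring, 88 to 125 mm from the axis, that turns with it and yields downward on springs (1.5 N per mm, 6 mm at most).
- band (a point): Middle of the green index band, level with the disc's upper face: a fixed arc 131 to 151 mm from the axis that spans 0.22 rad (about 31 mm) either side of its white centre line, just outside the disc's rim.
- mark (a point): Outer end of the red mark, a flush radial stripe 14 mm wide on the disc's upper face, 122 mm from the axis (the stripe runs from 32 mm to 122 mm). Turns with the disc.
- peg (a point): The blue finger peg, half-way up: an upright springy peg 14 mm across (foot 20 mm), 29 mm high on the disc's upper face, 65 mm from the axis, exactly opposite the red mark; this point is 14 mm above the face. Turns with the disc, so nothing stands up on the disc beyond 75 mm from the axis.
- disc (a joint): Disc angle, rad, positive counterclockwise from above, no stops, counted on through whole turns: the mark is at mid band at 0, 6.283, 12.566, ... Starts at rest between -4.6 and -1.0. Nearly free bearing: a flick of the peg at a mean 0.1 m/s gives about 3.5 rad/s, 0.2 m/s about 8; the speed then halves every 5 to 9 s. A press of a few newtons near the rim stops it within 0.1 s.
- tube_mid (a point): Loose kraft cardboard tube standing on end, 68 mm wide, 88 mm high; point at its centre. Leave alone.
- glue_mid (a point): Loose white glue bottle with orange cap, 47 mm wide, 148 mm high; point at its centre. Leave alone.
- reel_mid (a point): Loose green solder reel lying on its flange, 60 mm wide, 35 mm high; point at its centre. Leave alone.
- driver_mid (a point): Loose screwdriver with orange handle, lying, 230 mm long along its own y, 28 mm high; point at its centre. Leave alone.

How it is judged (in metres and radians):
On the way, in this order (a step that is already met when the one before it is completed fails the run):
1. the disc spins counterclockwise by itself at 1 rad/s or more, untouched, for 0.5 s (velocity of joint disc above 1 rad/s and contact force between each of the fingers, the arm and turntable below 0.05 N), for 0.5 s.
2. after its free lap (joint past 3 rad) it is brought to rest by the finger touching it, with the mark in the band (value of joint disc above 3 rad and contact force between the fingers and turntable above 0.2 N and y of mark in the frame of turntable above 0 m and x of mark in the frame of turntable between -0.0275 and 0.0275 m and velocity of joint disc between -0.04 and 0.04 rad/s), for 0.1 s.
At the end, for the whole second after the job is handed in: The disc is at rest (below 0.04 rad/s) on the second or a later pass of the mark, the red mark's outer end within 27.5 mm sideways of the band's middle (the width of the band), the robot clear of it, and the four bystanders within 20 mm of where they stood (value of joint disc above 3 rad and y of mark in the frame of turntable above 0 m and x of mark in the frame of turntable between -0.0275 and 0.0275 m and velocity of joint disc between -0.04 and 0.04 rad/s and distance of each of tube_mid, glue_mid, reel_mid, driver_mid from where it was at the start of the episode below 0.02 m); the robot touches nothing.
It fails at once if after the free lap the disc stopped or turned back with the mark outside the band (value of joint disc above 3 rad and velocity of joint disc below 0.04 rad/s and not (y of mark in the frame of turntable above 0 m and x of mark in the frame of turntable between -0.0275 and 0.0275 m)).
It fails at once if the fingers struck, pressed or gripped the turntable with more than 60 N (contact force between the fingers and turntable above 60 N).
It fails at once if a bystander was moved by more than 20 mm (distance of any of tube_mid, glue_mid, reel_mid, driver_mid from where it was at the start of the episode above 0.02 m).
It also fails if it takes over 72 s, if anything falls off the work surface, if the arm or the gripper's body presses on something with over 40 N, if the wrist force passes 120 N, or if a joint passes its speed limit or range.

## Working session

There is one attempt and no reset: what is moved stays moved. The work goes in short steps, Python scripts to look and compute and a shell command to move; the robot and the scene stay as the last step left them, time stands still between calls to the robot, and variables do not carry over. Pictures are saved under pics/ and viewed, at most 10 in all, crops included, and the job is handed in when it is done.

```bash
mkdir -p pics; ls; cat > h.py <<'E'
from rig import *
import numpy as np, cv2
from scipy.spatial.transform import Rotation as R
def world(f,p):
    return R.from_rotvec(np.ravel(f["rvec"])).inv().apply(np.ravel(p)-np.ravel(f["tvec"]))
def pt(n,c,f,fn=spot_point):
    return [(round(d["p"],2),world(f,d["location"]).round(0).tolist()) for d in fn(n,c)[:2]]
def save(f,n): cv2.imwrite("pics/"+n,cv2.cvtColor(f["frame"],cv2.COLOR_RGB2BGR))
E
python3 - <<'E'
from h import *
for c in ["scene","side"]:
    f=grab_frame(c); save(f,c+"0.png")
    for n in ["hub","band","mark","peg","turntable","tube_mid","glue_mid","reel_mid","driver_mid"]:
        print(c,n,pt(n,c,f))
s=sense();print(s)
E
```

```text
pics
scene hub [(0.88, [509.0, -139.0, 59.0])]
scene band [(0.9, [551.0, -13.0, 58.0])]
scene mark [(0.89, [597.0, -218.0, 59.0])]
scene peg [(0.71, [459.0, -94.0, 75.0])]
scene turntable [(0.8, [501.0, -139.0, 1.0]), (0.55, [458.0, -95.0, 77.0])]
scene tube_mid [(0.67, [714.0, -122.0, 43.0])]
scene glue_mid [(0.82, [650.0, -305.0, 72.0]), (0.31, [714.0, -125.0, 43.0])]
scene reel_mid [(0.79, [543.0, 67.0, 22.0]), (0.33, [458.0, -97.0, 77.0])]
scene driver_mid [(0.67, [446.0, -395.0, 20.0])]
side hub [(0.93, [505.0, -137.0, 59.0])]
side band [(0.85, [552.0, -5.0, 62.0])]
side mark [(0.6, [594.0, -224.0, 61.0])]
side peg [(0.63, [457.0, -91.0, 77.0]), (0.17, [554.0, -6.0, 59.0])]
side turntable [(0.89, [504.0, -135.0, 3.0])]
side tube_mid []
side glue_mid [(0.55, [648.0, -295.0, 70.0])]
side reel_mid [(0.72, [539.0, 70.0, 17.0])]
side driver_mid [(0.94, [450.0, -394.0, 12.0])]
{'t': 1.0, 'joints': array([1.18941343e+00, 3.13181540e-01, 4.61361191e-02, 1.30359451e+00,
       6.53783704e-06, 1.43120340e+00]), 'dq': array([ 3.82177283e-05,  3.16853512e-04,  2.89023209e-04,  5.26142973e-05,
        9.36199561e-04, -2.56883874e-03]), 'joint_efforts': array([-1.24063258e-04, -4.80471718e+01,  2.98819184e+01,  1.69071827e-04,
       -1.53115434e-04,  1.82892438e-05]), 'tool_pos': array([137.70498089, 558.33024713, 231.34849302]), 'tool_rot': array([1.69813605e-05, 1.20600705e-01, 9.92701095e-01, 7.64016609e-05]), 'wrist_force': array([ 1.28325689, -0.04452991, -0.0825379 ]), 'torque': array([ 0.01153649, -0.0205755 ,  0.03026431]), 'finger_force': 0.0, 'finger_gap': 85.15219682620693}
```

View pics/scene0.png

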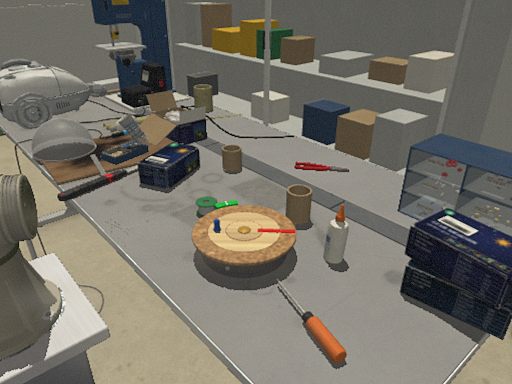

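View pics/side0.png

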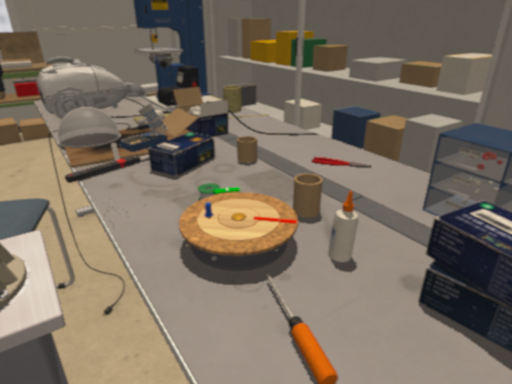

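Scene picture: the disc centre is at about px (245,230), the peg at (217,226) on the robot-side left, the mark at (275,231) and the band at (226,205). This agrees with the networks: hub ≈ (507,-138), band direction ≈ 71°, and the disc at about -2.0 rad. Next I'll go over the start of the flick with the gripper shut.

```bash
R='[-0.2415,-0.262,0,0,0,0]'; python3 -m jog '[[-0.24,-0.26,0,0,0,0],[-0.24,-0.26,0,0,0,0],[-0.24,-0.26,0,0,0,0],[-0.24,-0.26,0,0,0,0],[-0.24,-0.26,0,0,0,0],[-0.24,-0.26,0,0,0,0],[-0.24,-0.26,0,0,0,0],[-0.24,-0.26,0,0,0,0],[-0.24,-0.26,0,0,0,0],[-0.24,-0.26,0,0,0,0]]' -1 40
python3 -m jog '[[-0.24,-0.26,0,0,0,0],[-0.24,-0.26,0,0,0,0],[-0.24,-0.26,0,0,0,0],[-0.24,-0.26,0,0,0,0],[-0.24,-0.26,0,0,0,0],[-0.24,-0.26,0,0,0,0],[-0.24,-0.26,0,0,0,0],[-0.24,-0.26,0,0,0,0],[-0.24,-0.26,0,0,0,0],[-0.24,-0.26,0,0,0,0]]'
python3 -m jog '[[0,0,0.2,0,0,1],[0,0,0.2,0,0,1],[0,0,0.2,0,0,1],[0,0,0.2,0,0,1],[0,0,0.2,0,0,1],[0,0,0,0,0,0],[0,0,0,0,0,0]]'
python3 - <<'E'
from h import *
s=sense();print(s)
for c in ["wrist","scene"]:
    f=grab_frame(c); save(f,c+"1.png")
    for n in ["hub","band","mark","peg"]: print(c,n,pt(n,c,f))
E
```

```text
t: 1.83
tool_pos: [308.9, 246.9, 231.6]
tool_rot: [0.0, 0.12, 0.993, 0.0]
wrist_force: [0.2, 1.2, -0.5]
finger_gap: 0.0
finger_force: 0.0
t: 2.67
tool_pos: [479.8, -63.3, 231.5]
tool_rot: [0.0, 0.121, 0.993, 0.0]
wrist_force: [1.3, 1.0, -0.2]
finger_gap: 0.0
finger_force: 0.0
t: 3.25
tool_pos: [478.3, -61.2, 130.7]
tool_rot: [-0.001, 0.361, 0.932, -0.0]
wrist_force: [0.1, 0.3, 0.5]
finger_gap: -0.1
finger_force: 0.0
{'t': 3.25, 'joints': array([-2.94068182e-01,  1.94446310e-01, -3.65755694e-01,  1.01308216e+00,
        1.06973705e-04,  4.45029549e-01]), 'dq': array([ 0.00140389, -0.02226327,  0.04354472,  0.0114475 , -0.00035978,
       -0.00750639]), 'joint_efforts': array([-7.00065284e-02, -3.75702775e+01,  2.62790000e+01, -1.65020870e-01,
       -3.22062122e-03,  1.85668976e-01]), 'tool_pos': array([478.3240917 , -61.23803022, 130.74072007]), 'tool_rot': array([-1.24441121e-03,  3.61194572e-01,  9.32489641e-01, -4.04682583e-05]), 'wrist_force': array([0.13605854, 0.34737835, 0.47316408]), 'torque': array([ 0.0065384 , -0.01172347,  0.00467686]), 'finger_force': 0.0, 'finger_gap': -0.05720099444528953}
wrist hub [(0.82, [506.0, -135.0, 57.0])]
wrist band [(0.8, [554.0, -6.0, 60.0])]
wrist mark []
wrist peg [(0.79, [460.0, -96.0, 74.0])]
scene hub [(0.78, [508.0, -139.0, 63.0])]
scene band [(0.86, [553.0, -14.0, 60.0])]
scene mark [(0.96, [596.0, -225.0, 58.0])]
scene peg [(0.81, [461.0, -97.0, 76.0])]
```

```bash
python3 -m jog '[[-0.085,0,0,0,0,0],[0,0,0.21,0,0,0],[0,0,0.21,0,0,0],[0,0,0.21,0,0,0],[0,0,0,0,0,0],[0,0,0,0,0,0]]'
python3 - <<'E'
from h import *
f=grab_frame("side"); save(cvf:=f,"side2.png") if 0 else cv2.imwrite("pics/side2.png",cv2.resize(cv2.cvtColor(f["frame"][120:280,140:340],cv2.COLOR_RGB2BGR),None,fx=3,fy=3))
E
```

```text
t: 4.25
tool_pos: [484.8, -67.2, 67.5]
tool_rot: [-0.001, 0.363, 0.932, -0.0]
wrist_force: [-0.2, 0.5, 1.0]
finger_gap: -0.2
finger_force: 0.0
```

View pics/side2.png

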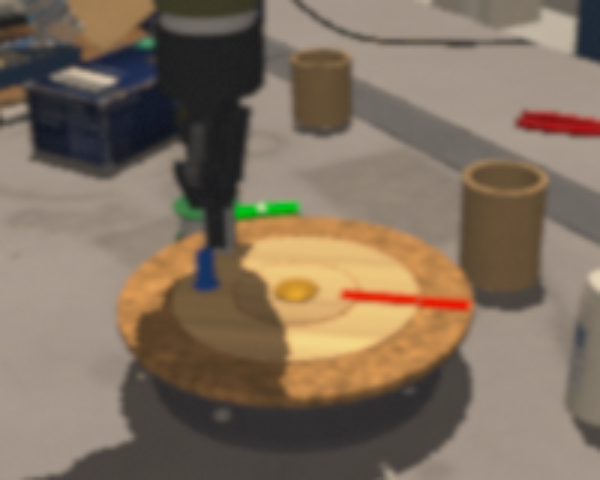

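The crop shows the finger standing just behind the peg (finger near px (222,230), peg (205,270)), clear of the disc. Now the flick and lift.

```bash
python3 -m jog '[[0,-0.1,0,0,0,0],[0,-0.1,0,0,0,0],[-0.01,-0.1,0,0,0,0],[-0.02,-0.1,0,0,0,0],[-0.03,-0.1,0,0,0,0],[0,0,-0.2,0,0,0],[0,0,-0.3,0,0,0],[0,0,-0.3,0,0,0],[0,0,0,0,0,0]]'
cat > ang.py <<'E'
from h import *
def angs(n,c="scene",dt=0):
    H=np.array([507,-137.5]); B=np.arctan2(129,45)
    out=[]
    for i in range(n):
        t=sense()["t"]; f=grab_frame(c)
        m=spot_point("mark",c); p=spot_point("peg",c); r=[t]
        for d,o in ((m,0),(p,np.pi)):
            if d and d[0]["p"]>.45:
                w=world(f,d[0]["location"])[:2]-H
                r.append(((np.arctan2(w[1],w[0])-B+o+np.pi)%(2*np.pi)-np.pi).round(3)); r.append(np.hypot(*w).round())
            else: r+= [None,None]
        out.append(r); print(r)
    return out
E
python3 -c "
from ang import *
angs(5)
print(sense()['tool_pos'],sense()['t'])"
```

```text
t: 5.05
tool_pos: [458.8, -110.6, 153.8]
tool_rot: [0.004, 0.363, 0.932, -0.0]
wrist_force: [1.0, 0.5, 0.3]
finger_gap: 0.0
finger_force: 0.0
[5.05, np.float64(-0.395), np.float64(117.0), np.float64(-0.356), np.float64(66.0)]
[5.2, np.float64(0.027), np.float64(117.0), np.float64(0.03), np.float64(70.0)]
[5.35, np.float64(0.452), np.float64(121.0), np.float64(0.45), np.float64(70.0)]
[5.5, np.float64(0.853), np.float64(119.0), np.float64(0.791), np.float64(67.0)]
[5.65, np.float64(1.259), np.float64(124.0), np.float64(1.208), np.float64(66.0)]
[ 456.11992055 -108.07900461  148.1275854 ] 5.8
```

```bash
python3 -m jog '[[0.25,0.065,0,0,0,0],[0.25,0.065,0,0,0,0],[0,0,0.25,0,0,0],[0,0,0.25,0,0,0],[0,0,0.25,0,0,0],[0,0,0,0,0,0],[0,0,0,0,0,0],[0,0,0,0,0,0]]'
python3 -c "
from ang import *
angs(4)
print(sense()['tool_pos'],sense()['t'])"
```

```text
t: 6.47
tool_pos: [428.7, -65.0, 74.3]
tool_rot: [0.0, 0.362, 0.932, 0.0]
wrist_force: [0.5, 0.2, 0.4]
finger_gap: -0.1
finger_force: 0.0
[6.4667, np.float64(-3.073), np.float64(126.0), np.float64(-3.071), np.float64(61.0)]
[6.6167, np.float64(-3.027), np.float64(261.0), np.float64(-2.705), np.float64(63.0)]
[6.7667, np.float64(-2.39), np.float64(123.0), np.float64(-2.34), np.float64(62.0)]
[6.9167, np.float64(-2.068), np.float64(121.0), None, None]
[428.03288939 -64.77904842  73.31013031] 7.0667
```

```bash
python3 -m jog '[[0,0,0.1,0,0,0],[0,0,0,0,0,0]]'
cat > fit.py <<'E'
from ang import *
from scipy.optimize import curve_fit
import sys,json
o=angs(int(sys.argv[1]))
old=json.load(open("d.json")) if len(sys.argv)>2 else [[5.2,.03],[5.35,.45],[5.5,.83],[5.65,1.24],[6.4667,3.21],[6.6167,3.578],[6.7667,3.92],[6.9167,4.215]]
for r in o:
    for a,rad,g in ((r[1],r[2],122),(r[3],r[4],65)):
        if a is not None and abs(rad-g)<12: 
            k=old[-1]; w=float(sys.argv[3]) if len(sys.argv)>3 else 2.0
            pr=k[1]+w*(r[0]-k[0]); old.append([r[0],float(a+2*np.pi*np.round((pr-a)/(2*np.pi)))])
json.dump(old,open("d.json","w"))
D=np.array(old); f=lambda t,a,w,T,c:a+(w+c*T)*T*(1-np.exp(-(t-5)/T))-c*(t-5)
P,_=curve_fit(f,D[:,0],D[:,1],p0=[-.5,2.8,7,.02],bounds=([-3,1,3,0],[3,5,14,.3]))
print("par",P,"rms",np.std(D[:,1]-f(D[:,0],*P)),"n",len(D))
tt=np.arange(5,30,.01);y=f(tt,*P);t=sense()["t"]
print("now",t,sense()["tool_pos"],"ang",f(t,*P))
for g in (6.283,12.566,18.85):
    i=np.argmax(y>g)
    if i: print(g,"at",tt[i],"w",(y[i+1]-y[i])/.01)
E
python3 fit.py 10
```

```text
t: 7.23
tool_pos: [427.3, -64.5, 62.3]
tool_rot: [-0.001, 0.362, 0.932, -0.0]
wrist_force: [-0.6, 0.9, -0.3]
finger_gap: 0.0
finger_force: 0.0
[7.2333, np.float64(-1.386), np.float64(121.0), np.float64(-1.338), np.float64(67.0)]
[7.3833, np.float64(-1.059), np.float64(120.0), np.float64(-0.993), np.float64(64.0)]
[7.5333, np.float64(-0.721), np.float64(117.0), np.float64(-0.663), np.float64(65.0)]
[7.6833, np.float64(-0.43), np.float64(119.0), np.float64(-0.388), np.float64(65.0)]
[7.8333, np.float64(-0.121), np.float64(119.0), np.float64(-0.067), np.float64(68.0)]
[7.9833, np.float64(0.173), np.float64(120.0), np.float64(0.191), np.float64(65.0)]
[8.1333, np.float64(0.495), np.float64(120.0), np.float64(0.424), np.float64(66.0)]
[8.2833, np.float64(0.782), np.float64(117.0), np.float64(0.714), np.float64(66.0)]
[8.4333, np.float64(1.07), np.float64(124.0), np.float64(1.012), np.float64(69.0)]
[8.5833, np.float64(1.33), np.float64(122.0), np.float64(1.24), np.float64(67.0)]
par [-0.51524354  1.00002568  9.07311983  0.22086414] rms 0.02931140533869787 n 28
now 8.7333 [428.07204467 -64.78427006  63.27211899] ang 7.854027741866464
6.283 at 7.899999999999938 w 1.9600681470517856
12.566 at 11.979999999999851 w 1.170204834233779
18.85 at 22.219999999999633 w 0.22912313046532518
```

```bash
python3 fit.py 9 d 1.6
```

```text
[8.7333, np.float64(1.594), np.float64(125.0), np.float64(1.549), np.float64(65.0)]
[8.8833, np.float64(1.85), np.float64(123.0), np.float64(1.813), np.float64(64.0)]
[9.0333, np.float64(2.137), np.float64(124.0), np.float64(2.061), np.float64(63.0)]
[9.1833, np.float64(2.377), np.float64(126.0), np.float64(2.309), np.float64(63.0)]
[9.3333, np.float64(2.594), np.float64(128.0), np.float64(2.532), np.float64(60.0)]
[9.4833, np.float64(2.833), np.float64(126.0), np.float64(2.872), np.float64(64.0)]
[9.6333, np.float64(3.097), np.float64(124.0), np.float64(3.041), np.float64(61.0)]
[9.7833, np.float64(-2.963), np.float64(126.0), np.float64(-2.961), np.float64(62.0)]
[9.9333, np.float64(-2.735), np.float64(126.0), np.float64(-2.724), np.float64(63.0)]
par [-0.51465432  1.5373245   8.84732401  0.15879162] rms 0.0288238544434849 n 46
now 10.0833 [428.07742328 -64.81794415  63.27734024] ang 10.054757443356447
6.283 at 7.899999999999938 w 1.9599273050770805
12.566 at 11.969999999999851 w 1.1786860717370118
18.85 at 21.45999999999965 w 0.29876474406371756
```

```bash
python3 -m jog '[[0,0,0,0,0,0],[0,0,0,0,0,0],[0,0,0,0,0,0],[0,0,0,0,0,0],[0,0,0,0,0,0],[0,0,0,0,0,0],[0,0,0,0,0,0],[0,0,0,0,0,0],[0,0,0,0,0,0],[0,0,0,0,0,0],[0,0,0,0,0,0],[0,0,0,0,0,0]]' && python3 -m jog '[[0,0,0,0,0,0],[0,0,0,0,0,0],[0,0,0,0,0,0],[0,0,0,0,0,0],[0,0,0,0,0,0],[0,0,0,0,0,0],[0,0,0,0,0,0],[0,0,0,0,0,0],[0,0,0,0,0,0],[0,0,0.08,0,0,0],[0,0,0,0,0,0],[0,0,0,0,0,0]]' && python3 -m jog '[[0,0,0,0,0,0],[0,0,0,0,0,0],[0,0,0,0,0,0],[0,0,0,0,0,0]]'
python3 -c "
from ang import *
angs(3)
s=sense();print(s['tool_pos'],s['wrist_force'])"
```

```text
t: 11.08
tool_pos: [428.1, -64.8, 63.3]
tool_rot: [-0.0, 0.362, 0.932, 0.0]
wrist_force: [1.0, 0.1, -0.1]
finger_gap: -0.2
finger_force: 0.0
t: 12.08
tool_pos: [428.8, -65.1, 55.4]
tool_rot: [0.001, 0.363, 0.932, 0.0]
wrist_force: [0.9, -1.2, 3.0]
finger_gap: -0.3
finger_force: 2.2
t: 12.42
tool_pos: [428.7, -65.1, 55.6]
tool_rot: [0.001, 0.362, 0.932, -0.0]
wrist_force: [1.7, -1.0, 3.6]
finger_gap: -0.1
finger_force: 2.0
[12.4167, np.float64(-0.028), np.float64(118.0), np.float64(-0.016), np.float64(70.0)]
[12.5667, np.float64(-0.029), np.float64(120.0), np.float64(-0.048), np.float64(68.0)]
[12.7167, np.float64(-0.034), np.float64(118.0), np.float64(-0.026), np.float64(68.0)]
[428.32190324 -64.92052982  55.39481343] [ 2.49684384 -2.02623644  4.53298703]
```

Stopped at about -0.03 rad, and the force on the finger has almost no tangential part. Lifting straight up.

```bash
python3 -m jog '[[0,0,-0.06,0,0,0],[0,0,-0.2,0,0,0],[0,0,-0.3,0,0,0],[0,0,-0.3,0,0,0],[0,0,-0.2,0,0,0],[0,0,0,0,0,0],[0,0,0,0,0,0]]'
python3 -c "
from ang import *
angs(6)
f=grab_frame('scene');save(f,'scene3.png')
for n in ['tube_mid','glue_mid','reel_mid','driver_mid']: print(n,pt(n,'scene',f))"
```

```text
t: 13.45
tool_pos: [427.4, -64.3, 161.6]
tool_rot: [-0.0, 0.362, 0.932, 0.0]
wrist_force: [0.0, 0.3, -0.3]
finger_gap: 0.1
finger_force: 0.0
[13.45, None, None, np.float64(0.016), np.float64(69.0)]
[13.6, np.float64(0.045), np.float64(119.0), np.float64(0.066), np.float64(69.0)]
[13.75, np.float64(0.03), np.float64(118.0), np.float64(0.01), np.float64(67.0)]
[13.9, np.float64(0.049), np.float64(119.0), np.float64(0.049), np.float64(68.0)]
[14.05, np.float64(0.033), np.float64(122.0), np.float64(0.098), np.float64(67.0)]
[14.2, np.float64(0.052), np.float64(118.0), np.float64(0.059), np.float64(67.0)]
tube_mid [(0.79, [717.0, -119.0, 43.0]), (0.4, [509.0, -136.0, 60.0])]
glue_mid [(0.7, [649.0, -306.0, 74.0]), (0.32, [451.0, -395.0, 20.0])]
reel_mid [(0.72, [543.0, 69.0, 20.0])]
driver_mid [(0.72, [449.0, -392.0, 20.0])]
```

View pics/scene3.png

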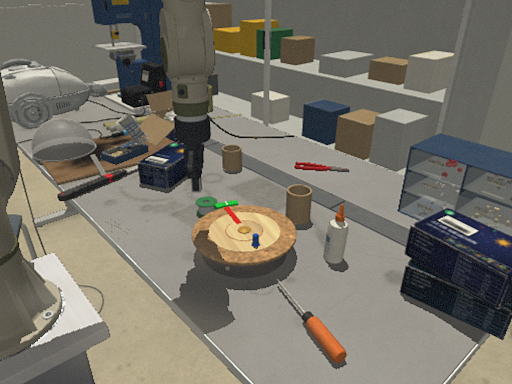

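The mark's end (px ~(229,210)) lies at the green band (227,204), and the bystanders haven't moved. The angle shifted to about +0.04, so I'll check for slow creep.

```bash
python3 -c "
from ang import *
a=angs(14)
d=np.array([[r[0],r[1]] for r in a if r[1] is not None and abs(r[2]-122)<12],float);print(np.polyfit(d[:,0],d[:,1],1),d[:,1].mean())
d=np.array([[r[0],r[3]] for r in a if r[3] is not None and abs(r[4]-65)<12],float);print(np.polyfit(d[:,0],d[:,1],1),d[:,1].mean())"
```

```text
[14.6, np.float64(0.061), np.float64(118.0), np.float64(0.064), np.float64(66.0)]
[14.75, np.float64(0.057), np.float64(121.0), np.float64(0.091), np.float64(66.0)]
[14.9, np.float64(0.072), np.float64(118.0), None, None]
[15.05, np.float64(0.071), np.float64(119.0), np.float64(0.052), np.float64(67.0)]
[15.2, np.float64(0.091), np.float64(119.0), np.float64(0.077), np.float64(68.0)]
[15.35, np.float64(0.069), np.float64(115.0), np.float64(0.113), np.float64(65.0)]
[15.5, np.float64(0.079), np.float64(120.0), np.float64(0.089), np.float64(67.0)]
[15.65, np.float64(0.071), np.float64(118.0), np.float64(0.015), np.float64(70.0)]
[15.8, np.float64(0.064), np.float64(118.0), np.float64(0.085), np.float64(68.0)]
[15.95, None, None, np.float64(0.072), np.float64(71.0)]
[16.1, np.float64(0.109), np.float64(119.0), np.float64(0.051), np.float64(66.0)]
[16.25, np.float64(0.052), np.float64(118.0), np.float64(0.068), np.float64(67.0)]
[16.4, np.float64(0.074), np.float64(119.0), np.float64(0.075), np.float64(66.0)]
[16.55, np.float64(0.066), np.float64(119.0), np.float64(0.067), np.float64(66.0)]
[0.00332172 0.02036005] 0.072
[-0.00569185  0.15963837] 0.0706923076923077
```

The disc is at rest at about +0.07 rad, inside the ±0.22 rad band.

```bash
python3 -c "
from rig import *
print(close_job())"
```

```text
the job is handed in; nothing more can be done
None
```

I flicked the disc counterclockwise, let it coast past the band twice, and stopped it on the third pass with one rim press. It rests about 0.07 rad past mid-band, within the ±0.22 rad band. The finger is clear, the bystanders look unmoved, and the job is handed in, though no verdict came back.

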